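# Show what is in the lever-lid parts bin

## Task

Let the overhead camera see into the wider of the two lidded bins: press its front lever all the way down with the fingertips so that the lid stands fully open, and keep it open for two seconds. Then let the lever up slowly, easing the lid down until it is shut so that it never slams, and move clear. Work only through the lever, do not touch the lid, and leave the narrow bin and the loose things where they are; nothing is picked up.

Things in the scene. Friction and masses are not known exactly. Their poses are not given: they have to be found in the camera images.
- wide_bin: lidded parts bin fixed to the bench, grey body 150 mm wide (its y), 140 mm deep (its x), rim 120 mm high. Origin: on the bench under the middle of the body; the lever sticks out to its -x (front). A foot plate tongue, 6 mm thick, runs out under the lever to 182 mm from the origin, with a stop 14 mm high. This is the wider of two bins of the same make; a steel bearing lies in it
- wide_bin_lever (a joint): press lever of the wide bin, rad: 0 = up (rest, lid shut), 0.40 = fully down (lid fully open). Axis along the bin's y, 78 mm in front of its origin, 45 mm high. The lid is geared to it, turning 2.8 times as far. 4 to 7 N on the pad holds it down; let go, it flies up and the lid slams. Rising faster than 1.8 rad/s (pad about 140 mm/s) counts as a slam
- wide_bin_pad (a point): middle of the top face of the wide bin's lever pad, a black ribbed rubber-faced steel plate 32 mm (along the bin's x) by 34 mm (along its y). It lies about 155 mm in front of the bin's origin, 67 mm above the bench at rest and 35 mm fully down; moves with the lever, nearly straight down. Press it from above
- wide_bin_lid: flat steel lid of the wide bin, 148 x 156 x 6 mm. Origin on its hinge line at the back (+x) rim, 74 mm behind the bin's origin and 120 mm above the bench; its z axis is vertical when shut and tilts 1.12 rad when fully open, the front edge swinging up and away from the lever
- narrow_bin: lidded parts bin fixed to the bench, grey body 95 mm wide (its y), 140 mm deep (its x), rim 120 mm high. Origin: on the bench under the middle of the body; the lever sticks out to its -x (front). A foot plate tongue, 6 mm thick, runs out under the lever to 182 mm from the origin, with a stop 14 mm high. The narrower bin, not to be used
- narrow_bin_lever (a joint): press lever of the narrow bin, rad: 0 = up (rest, lid shut), 0.40 = fully down (lid fully open). Axis along the bin's y, 78 mm in front of its origin, 45 mm high. The lid is geared to it, turning 2.8 times as far. 4 to 7 N on the pad holds it down; let go, it flies up and the lid slams. Rising faster than 1.8 rad/s (pad about 140 mm/s) counts as a slam
- vial: loose white screw-cap sample pot, 32 mm wide, 42 mm tall, standing left of the bins; origin under its middle
- loupe: loose black eye loupe with a white rim, 35 mm wide, 36 mm tall, standing in front, between the two bins' levers; origin under its middle
- nut: loose large black hex nut, 60 x 69 x 30 mm, lying flat right of the bins; origin under its middle
- dropper: loose white dropper bottle, 24 mm wide, 72 mm tall, standing left of the bins; origin under its middle

How it is judged:
On the way, in this order (a step that is already met when the one before it is completed fails the run):
1. the wide bin's lid stands fully open, held by its lever (value of joint wide_bin_lever above 0.34 rad and angle between wide_bin_lid's own z axis and vertical above 0.93 rad), for 1.5 s.
2. the lid is on its way down, lever about half up (value of joint wide_bin_lever between 0.06 and 0.26 rad), for 0.1 s.
3. the lid is shut again (value of joint wide_bin_lever below 0.025 rad and angle between wide_bin_lid's own z axis and vertical below 0.07 rad), for 0.2 s.
At the end, for the whole second after the job is handed in: the wide bin's lid is shut (within 0.07 rad) and at rest with its lever up (within 0.025 rad), the narrow bin's lever is up, and every loose thing stands within 15 mm of where it was (all of step 3 and value of joint narrow_bin_lever below 0.025 rad and angular speed of wide_bin_lid below 0.1 rad/s and distance of each of vial, loupe, nut, dropper from where it was at the start of the episode below 0.015 m); the robot touches nothing.
It fails at once if the lid slams: its lever flies up faster than 1.8 rad/s (velocity of joint wide_bin_lever below -1.8 rad/s).
It fails at once if the robot touches the wide bin's lid (over 1 N) (contact force between any of the fingers, the arm and wide_bin_lid above 1 N).
It fails at once if the narrow bin's lever is pressed or its lid raised (value of joint narrow_bin_lever above 0.06 rad).
It fails at once if a loose thing is lifted, or moved by 15 mm or more (distance of any of vial, loupe, nut, dropper from where it was at the start of the episode above 0.015 m).
It also fails if it takes over 42 s, if anything falls off the work surface, if the arm or the gripper's body presses on something with over 40 N, if the wrist force passes 120 N, or if a joint passes its speed limit or range.

## Robot

A 6-joint arm with a two-finger parallel gripper is mounted at the origin on a cart in front of the work surface, level with it; the furniture and walls round the work are solid. World frame = base frame: x ahead of the robot, y to its left, z up, the work surface at z = 0. Lengths are in m, angles in rad, forces in N, time in s.
With the tool pointing down it reaches from about 0.375 to 0.9 m from the base axis. Payload 3.1 kg.
Tool frame: the origin (TCP) lies midway between the tips of the shut fingers; the grasp point (between the pads) lies 19 mm behind it; z points along the fingers, y is the line along which they close (so a half turn about z gives the same grasp; the last joint's range is limited). The gripper opens to 85 mm and grips with 20 to 120 N. Pads are 22 mm wide; open, the fingers measure 114 mm over their backs; the gripper's body (76 mm by 85 mm) begins 54 mm behind the grasp point. The pads swing forward as they close: fully open they stand 13 mm farther back than shut.
Start: joints at [1.062, 0.527, 1.433, -0, 1.181, -0.178], TCP at [0.202, 0.591, 0.231] pointing down, gripper open.
Joint ranges: [-3.08, 3.08], [-0.75, 2.2], [0.22, 2.44], [-1.43, 4.57], [0, 2.65], [-2.85, 2.85]. Speed limits (rad/s): [2.79, 2.79, 3.14, 3.14, 3.14, 3.14].

## Interface

Orientations are given as a unit quaternion [x, y, z, w].
In Python, from station import manip gives the robot as it stands.
- The arm moves only by the tool step_arm, never from a script. Its argument "targets" is text: rows parted by semicolons, each of 4 numbers parted by spaces: the shift along the tool's x, y, z in mm, then the turn about the tool's z in degrees. A call has 1 to 12 rows; each row is the pose to reach, as a shift and turn from the pose commanded when the call began, along the tool's axes at that moment; what a row does not reach only later rows make up. A row lasts 1/10 s, in which the tool goes at most 50 mm and 8.59 degrees, less where a joint would pass 70% of its speed; a pose out of reach is approached as far as the arm can. A call with a gripper value outside its range is refused whole. "gripper" is the closure, from 0 (fully open) to 1 (shut), set as the call begins (left out, the last holds). The fingers move at their own pace and stop on an object; "squeeze" is the grip in N (left out, the last holds). Time passes only in rows, so rows that repeat a pose let the fingers close. It gives the time, the measured TCP pose, the force, the opening and the grip force at its end, in the units of the state.
- manip.sense(): the state, without advancing time (a new reading comes with each control period).
- manip.snapshot(name): name is "scene" or "top"; returns the picture (400x640x3 uint8, red, green, blue); there is no depth.
- manip.get_calibration(name): a dict with "fov_y" (degrees; the focal length in pixels is half the picture's height over the tangent of half this angle, whatever the lens; pixels are square), "cx", "cy" (the principal point, pixels), "extrinsics" (4x4, takes a point from camera to world coordinates). Camera axes: x right, y down, z forward; pixel columns grow to the right and rows downward; lengths in m; the calibration is good to about 2 mm. A picture is of the moment at which its call begins. get_calibration takes no time and is no camera call.
- manip.sign_off(): hands the job in; it is judged then, once.
Trained networks look in the newest picture that a camera, given by its name, has taken for a name from the list of things; names that differ only in an ending like _2 or _b are one class to them, and where a whole thing is asked for, a point or a joint stands for the part that bears it (a point fixed in the world has none). Each returns a list of dicts, best first, with "p" (0 to 1); they miss things now and then, are a little off and sometimes report something else, mostly with a low value. They report only what shows in the picture. A call takes as long as a camera call.
- manip.recognise(camera, query): "position" ([column, row] in pixels, amid what is visible of it).
- manip.masks_of(camera, query): "pixels" (400x640 bool, what is visible of it) and "position" ([column, row] in pixels, amid what is visible of it).
- manip.mark_of(camera, query): "position" ([column, row] in pixels: a listed point, or the origin of a listed thing).
The state is a dict: "t": time; "q": joint angles; "qd": joint speeds; "tau": joint torques, N m; "tcp_pos": TCP position; "tool_rot": TCP orientation; "force": force on the tool from outside, world axes, zero at the start; "ft_torque": the same for the moment, N m; "finger_gap": opening from 0.0 (shut) to 1.0 (fully open); "gripper_force": force on a finger pad.
Only numpy, scipy, OpenCV 4.12 (cv2) and the standard library are available. Lean on these libraries where they do the work, as an engineer would, in place of code of your own. Each camera call takes 0.05 s, during which the arm holds its last target. There are 200 camera calls.

## Working session

There is one attempt and no reset: what is moved stays moved. The work goes in short steps, Python scripts to look and compute and a tool call to move; the robot and the scene stay as the last step left them, time stands still between calls to the robot, and variables do not carry over. Pictures are saved under pics/ and viewed, at most 10 in all, crops included, and the job is handed in when it is done.

Besides the shell and the picture viewer there is one more tool, called after "Call:" as a command line: name --argument value ..., lists and objects as JSON in quotes. step_arm: Moves the arm, as the interface text tells. Its arguments: {"type":"object","properties":{"targets":{"type":"string"},"gripper":{"type":"number"},"squeeze":{"type":"number"}},"required":["targets"]}

```bash
mkdir -p pics
cat > h.py <<'E'
import numpy as np, cv2
from station import manip
from scipy.spatial.transform import Rotation as R
def proj(cam,P):
    c=manip.get_calibration(cam);f=200/np.tan(np.radians(c["fov_y"])/2);T=np.linalg.inv(np.array(c["extrinsics"]))
    p=T[:3,:3]@np.array(P)+T[:3,3];return [f*p[0]/p[2]+c["cx"],f*p[1]/p[2]+c["cy"]]
def at(cam,uv,z):
    c=manip.get_calibration(cam);f=200/np.tan(np.radians(c["fov_y"])/2);T=np.array(c["extrinsics"])
    d=T[:3,:3]@np.array([(uv[0]-c["cx"])/f,(uv[1]-c["cy"])/f,1]);o=T[:3,3];return o+d*(z-o[2])/d[2]
E
python3 - <<'E'
from h import *
for c in ["top","scene"]:
    im=manip.snapshot(c);cv2.imwrite(f"pics/{c}0.png",im[:,:,::-1])
    print(c,np.round(manip.get_calibration(c)["extrinsics"],3).tolist())
    for n,z in [("wide_bin",0),("wide_bin_pad",.067),("narrow_bin",0),("wide_bin_lid",.12),("loupe",0),("vial",0),("dropper",0),("nut",0)]:
        for r in manip.mark_of(c,n)[:2]: print(n,np.round(r["p"],2),np.round(r["position"],1),np.round(at(c,r["position"],z),3))
s=manip.sense();print(s["t"],s["tcp_pos"],s["tool_rot"])
E
```

```text
top [[-0.016, -0.991, 0.129, 0.407], [-1.0, 0.014, -0.01, -0.087], [0.008, -0.129, -0.992, 1.336], [0.0, 0.0, 0.0, 1.0]]
wide_bin 0.63 [277.8 188.5] [0.62  0.026 0.   ]
wide_bin_pad 0.49 [278.4 235.2] [0.469 0.019 0.067]
narrow_bin 0.67 [388.6 187.9] [ 0.617 -0.327  0.   ]
wide_bin_lid 0.69 [276.8 154.6] [0.701 0.018 0.12 ]
loupe 0.43 [334.4 251.6] [ 0.418 -0.15   0.   ]
vial 0.52 [212.4 226. ] [0.504 0.231 0.   ]
dropper 0.54 [193.1 215.3] [0.538 0.293 0.   ]
nut 0.88 [461.5 249.6] [ 0.418 -0.548  0.   ]
scene [[0.637, -0.362, 0.681, -0.251], [-0.771, -0.319, 0.551, -0.752], [0.018, -0.876, -0.482, 0.658], [0.0, 0.0, 0.0, 1.0]]
wide_bin 0.66 [310.6 207.6] [0.62  0.004 0.   ]
wide_bin_pad 0.65 [277.9 206.1] [0.471 0.01  0.067]
narrow_bin 0.61 [394.7 243.3] [ 0.623 -0.327  0.   ]
wide_bin_lid 0.71 [321.5 170.6] [0.678 0.006 0.12 ]
loupe 0.65 [309.  252.4] [ 0.421 -0.163  0.   ]
loupe 0.54 [248.3 197.7] [0.526 0.22  0.   ]
vial 0.39 [247.5 197.5] [0.525 0.224 0.   ]
dropper 0.38 [238.  193.9] [0.521 0.271 0.   ]
nut 0.88 [438.7 315.8] [ 0.433 -0.554  0.   ]
0.9 [0.20239023 0.59130674 0.23133886] [1.64144467e-01 9.86436310e-01 5.66055958e-06 2.64119080e-05]
```

View pics/top0.png

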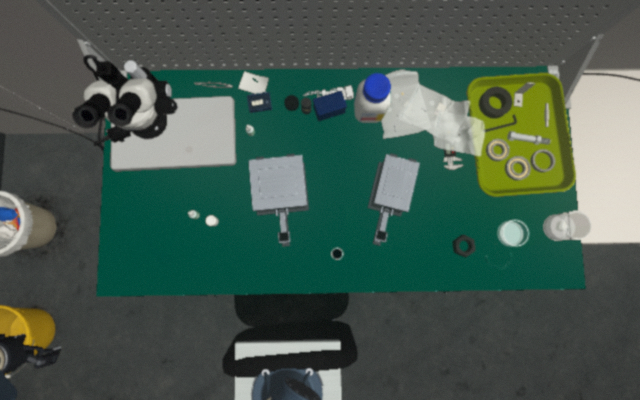

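View pics/scene0.png

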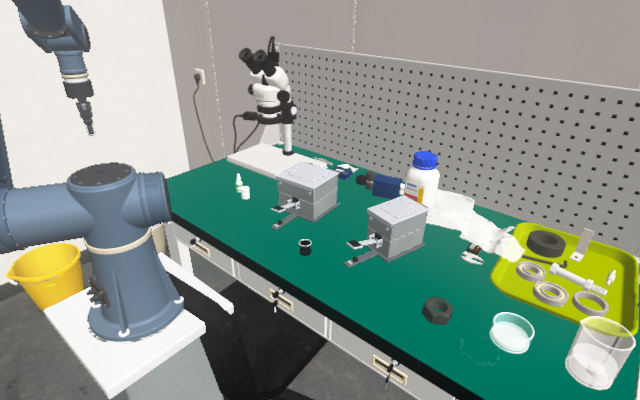

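Top view: the wide bin is at about (278,184) with its lever pad near (284,237). The narrow bin is at (396,184), the loupe at (337,254), and the vial and dropper at (212,221) and (193,214). I'll zoom in on the pad.

Run:
```python
from h import *
a=cv2.imread("pics/top0.png")[145:265,235:355];b=cv2.imread("pics/scene0.png")[150:270,250:370]
cv2.imwrite("pics/crop0.png",np.hstack([cv2.resize(x,(400,400),interpolation=cv2.INTER_CUBIC) for x in(a,b)]))
for uv in [(284,237),(284.5,236)]: print(at("top",uv,.067))
for c in("top","scene"):
    for n in ("wide_bin","wide_bin_pad","wide_bin_lid"):
        m=manip.masks_of(c,n)
        if m:
            k=m[0]["pixels"].astype(np.uint8); print(c,n,m[0]["p"],k.sum(),m[0]["position"],cv2.minAreaRect(cv2.findNonZero(k)))
```

```text
[0.46306292 0.00232795 0.067     ]
[0.46600743 0.00082573 0.067     ]
top wide_bin 0.61 3465 [279.9, 188.6] ((278.7977600097656, 200.87640380859375), (91.3959732055664, 56.7906494140625), 84.5596694946289)
top wide_bin_pad 0.73 223 [282.1, 230.2] ((283.0, 226.5), (31.0, 10.0), 90.0)
top wide_bin_lid 0.73 2688 [276.1, 182.4] ((276.9326171875, 182.79214477539062), (50.95988845825195, 54.23080825805664), 84.5596694946289)
scene wide_bin 0.6 3051 [306.6, 192.2] ((304.3544616699219, 194.98855590820312), (66.15912628173828, 66.73947143554688), 88.15238952636719)
scene wide_bin_pad 0.54 118 [284.6, 205.4] ((283.68865966796875, 206.660400390625), (6.868027210235596, 23.76337432861328), 74.05460357666016)
scene wide_bin_lid 0.59 1026 [308.2, 177.4] ((306.60382080078125, 175.88677978515625), (58.79032516479492, 25.54906463623047), 15.945395469665527)
```

View pics/crop0.png

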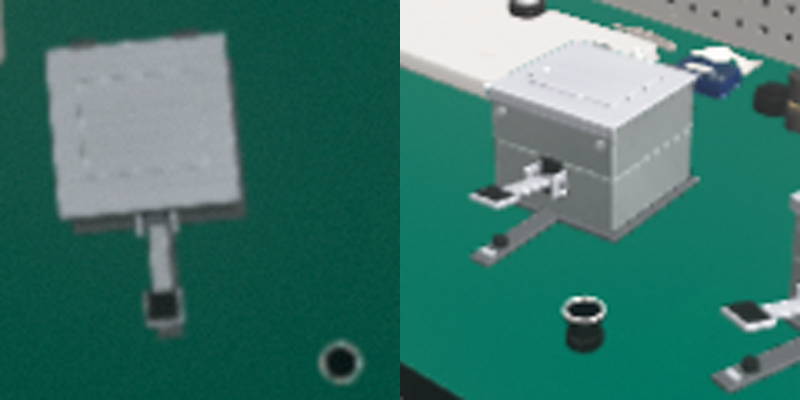

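Run:
```python
from h import *
print("top pad",at("top",(283.6,236.5),.067),"scene pad",at("scene",(277.6,207.9),.067))
cs=[at("top",(235+u*.3,145+v*.3),.126) for u,v in [(47,50),(225,35),(243,205),(60,217)]]
print(np.round(cs,3)); m=np.mean(cs,0)
yaws=[np.degrees(np.arctan2(*(p-q)[[1,0]])) for p,q in[(cs[0],cs[3]),(cs[1],cs[2])]];print(m,yaws)
y=np.radians(5.5);print("pad from lid",m[:2]-.155*np.array([np.cos(y),np.sin(y)]))
print(at("top",(337,254),.036), at("scene",(250+.3*183,150+.3*310),.036))
s=manip.sense();print(R.from_quat(s["tool_rot"]).as_matrix().round(4).tolist())
Rm=R.from_quat(s["tool_rot"]).as_matrix()
for P in([.466,.005,.2],):print(Rm.T@(np.array(P)-s["tcp_pos"])*1000)
```

```text
top pad [0.46456428 0.00350919 0.067     ] scene pad [0.46234009 0.00269281 0.067     ]
[[ 0.685  0.098  0.126]
 [ 0.696 -0.057  0.126]
 [ 0.547 -0.071  0.126]
 [ 0.538  0.086  0.126]]
[0.61645482 0.01424467 0.126     ] [np.float64(4.6511510035279375), np.float64(5.284437023025114)]
pad from lid [ 0.46216841 -0.00061142]
[ 0.41055561 -0.15592967  0.036     ] [ 0.4100204  -0.15730513  0.036     ]
[[-0.9461, 0.3238, 0.0], [0.3238, 0.9461, 0.0], [0.0, 0.0, -1.0]]
[-439.30596199 -469.33956131   31.30522821]
```

Call:
step_arm --targets "-15 -16 0 0; -45 -49 0 -2; -85 -92 0 -5; -130 -140 0 -8; -175 -189 0 -11; -220 -237 0 -14; -265 -286 0 -17; -310 -335 0 -20; -355 -383 0 -22; -395 -426 0 -24; -420 -453 0 -24; -430 -464 0 -24" --gripper 1

```text
t: 2.4
tcp_pos: [0.4329, 0.0714, 0.2317]
tool_rot: [-0.044, 0.999, -0.0, 0.001]
force: [1.0, 1.4, -0.3]
finger_gap: -0.003
gripper_force: 0.0
```

```bash
cat > w.py <<'E'
from h import *
s=manip.sense();Rm=R.from_quat(s["tool_rot"]).as_matrix()
print(s["t"],np.round(s["tcp_pos"],4),Rm.round(3).tolist(),np.round(s["force"],2),s["finger_gap"],np.round(s["q"],2))
print("to pad",Rm.T@(np.array([.4635,.003,.067])-s["tcp_pos"])*1000)
E
python3 - <<'E'
import w
from h import *
im=[]
for c,(u,v) in [("top",(235,145)),("scene",(230,130))]:
    a=manip.snapshot(c)[v:v+120,u:u+120,::-1];im.append(cv2.resize(a,(400,400),interpolation=cv2.INTER_CUBIC))
cv2.imwrite("pics/c1.png",np.hstack(im))
E
```

```text
2.4 [0.4329 0.0714 0.2317] [[-0.996, -0.089, 0.001], [-0.089, 0.996, 0.0], [-0.001, -0.0, -1.0]] [ 0.95  1.4  -0.31] -0.0028036671012409537 [-0.09  0.28  1.88  0.    0.98 -1.75]
to pad [-24.21268083 -70.87499339 164.73195853]
```

View pics/c1.png

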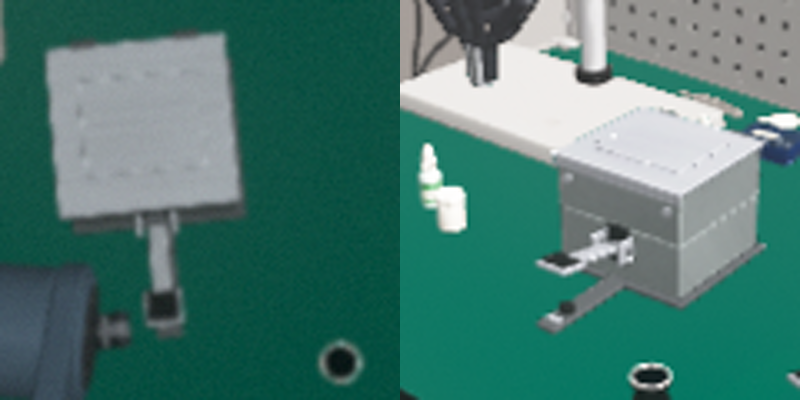

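The tool has come in to the left of the pad, its tip at about crop (118,330). The lid is shut and the pad is clear at (162,305). Next I'll move over the pad and down to about 100 mm.

Call:
step_arm --targets "-4 -10 0 0; -10 -28 10 0; -17 -48 30 0; -22 -64 60 0; -24 -71 90 0; -24 -71 115 0; -24 -71 125 0; -24 -71 130 0; -24 -71 130 0; -24 -71 130 0"

```text
t: 3.5
tcp_pos: [0.463, 0.0052, 0.1022]
tool_rot: [-0.045, 0.999, -0.0, 0.001]
force: [-0.6, 0.5, -0.6]
finger_gap: 0.0
gripper_force: 0.0
```

Run:
```python
import w
from h import *
im=[]
for c,(u,v) in [("top",(235,145)),("scene",(230,130))]:
    a=manip.snapshot(c)[v:v+120,u:u+120,::-1];im.append(cv2.resize(a,(400,400),interpolation=cv2.INTER_CUBIC))
cv2.imwrite("pics/c2.png",np.hstack(im))
```

```text
3.5 [0.463  0.0052 0.1022] [[-0.996, -0.09, 0.002], [-0.09, 0.996, -0.0], [-0.002, -0.001, -1.0]] [-0.63  0.5  -0.61] 0.000179270319854409 [-0.23  0.54  1.95  0.    0.65 -1.89]
to pad [-0.21527689 -2.23555979 35.20742943]
```

View pics/c2.png

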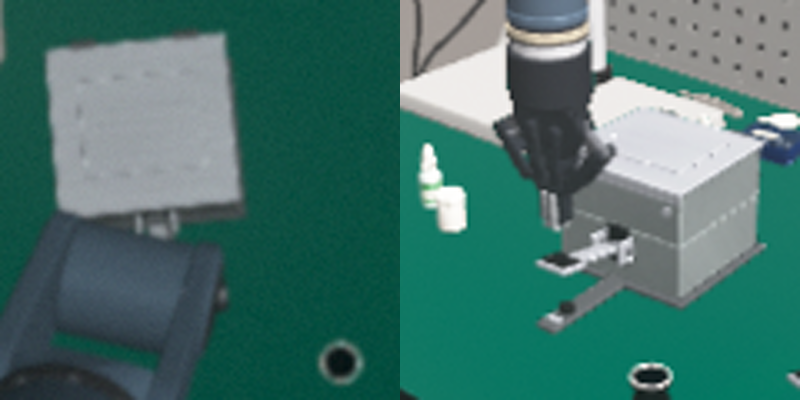

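The fingertips are straight above the pad, about 35 mm up, with no contact yet. I'll press down in steps.

Call:
step_arm --targets "1 -1 5 0; 3 -2 12 0; 3 -2 20 0; 3 -2 26 0; 3 -2 31 0; 3 -2 35 0; 3 -2 39 0; 3 -2 43 0; 3 -2 46 0; 3 -2 46 0"

```text
t: 4.6
tcp_pos: [0.4574, 0.0029, 0.0549]
tool_rot: [-0.045, 0.999, 0.0, -0.002]
force: [-3.5, -1.6, 6.6]
finger_gap: 0.003
gripper_force: 2.8
```

Run:
```python
import w
from h import *
im=[]
for c,(u,v) in [("top",(235,145)),("scene",(230,130))]:
    a=manip.snapshot(c)[v:v+120,u:u+120,::-1];im.append(cv2.resize(a,(400,400),interpolation=cv2.INTER_CUBIC))
cv2.imwrite("pics/c3.png",np.hstack(im))
```

```text
4.6 [0.4574 0.0029 0.0549] [[-0.996, -0.089, -0.005], [-0.089, 0.996, 0.001], [0.005, 0.001, -1.0]] [-3.47 -1.58  6.62] 0.002616923084870989 [-0.24  0.63  1.98 -0.    0.53 -1.9 ]
to pad [ -6.06313465  -0.38847421 -12.13631758]
```

View pics/c3.png

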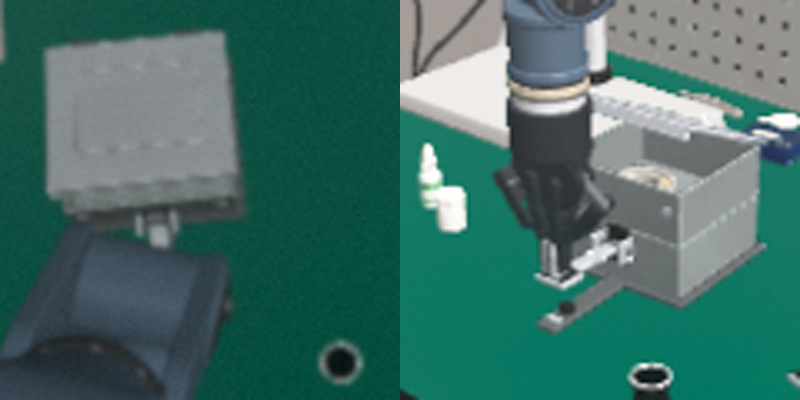

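The tips sit on the pad and the lid is lifting, with 6.6 N on the tool. I'll keep going down.

Call:
step_arm --targets "0 0 4 0; -1 0 8 0; -1 0 12 0; -2 0 15 0; -2 0 18 0; -2 0 20 0; -2 0 21 0; -2 0 21 0"

```text
t: 5.5
tcp_pos: [0.4591, 0.0033, 0.0347]
tool_rot: [-0.045, 0.999, 0.001, -0.002]
force: [-6.8, -0.4, 12.4]
finger_gap: 0.001
gripper_force: 6.7
```

Run:
```python
import w
from h import *
im=[]
for c,(u,v) in [("top",(235,145)),("scene",(230,130))]:
    a=manip.snapshot(c)[v:v+120,u:u+120,::-1];im.append(cv2.resize(a,(400,400),interpolation=cv2.INTER_CUBIC))
cv2.imwrite("pics/c4.png",np.hstack(im))
```

```text
5.5 [0.4591 0.0033 0.0347] [[-0.996, -0.089, -0.005], [-0.089, 0.996, 0.001], [0.005, 0.001, -1.0]] [-6.84 -0.37 12.42] 0.001416928135319754 [-0.24  0.68  1.99 -0.    0.48 -1.9 ]
to pad [ -4.16428158  -0.66533457 -32.35844717]
```

View pics/c4.png

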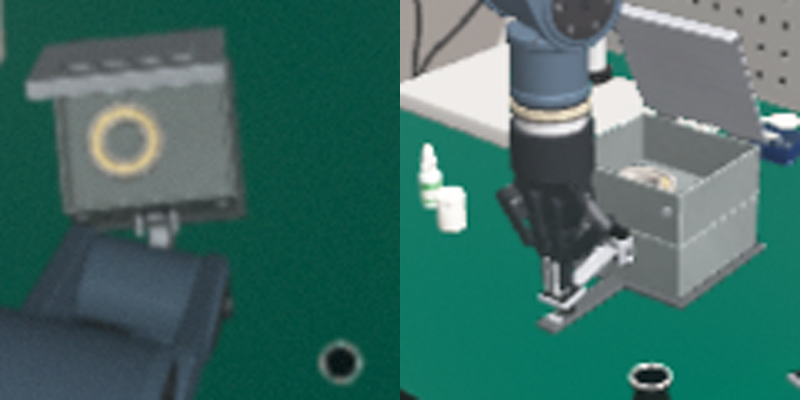

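The lid stands fully open: the bearing shows at crop (125,140), and the force has risen to 12 N at the stop. I'll press 1 mm more and hold.

Call:
step_arm --targets "0 0 1 0; 0 0 1 0; 0 0 1 0; 0 0 1 0; 0 0 1 0; 0 0 1 0; 0 0 1 0; 0 0 1 0; 0 0 1 0; 0 0 1 0; 0 0 1 0; 0 0 1 0"

```text
t: 6.8
tcp_pos: [0.4592, 0.0033, 0.0343]
tool_rot: [-0.045, 0.999, 0.0, -0.002]
force: [-7.4, -0.8, 15.8]
finger_gap: 0.001
gripper_force: 9.0
```

Call:
step_arm --targets "0 0 0 0; 0 0 0 0; 0 0 0 0; 0 0 0 0; 0 0 0 0; 0 0 0 0; 0 0 0 0; 0 0 0 0; 0 0 0 0; 0 0 0 0; 0 0 0 0; 0 0 0 0"

```text
t: 8.0
tcp_pos: [0.4592, 0.0033, 0.0343]
tool_rot: [-0.045, 0.999, 0.0, -0.002]
force: [-6.0, -1.4, 18.1]
finger_gap: 0.002
gripper_force: 9.0
```

Call:
step_arm --targets "0 0 -1 0; 0 0 -3 0; 0 0 -5 0; 0 0 -7 0; 0 0 -9 0; 0 0 -11 0; 0 0 -13 0; 0 0 -15 0; 0 0 -17 0; 0 0 -18 0; 0 0 -18 0; 0 0 -18 0"

```text
t: 9.2
tcp_pos: [0.4616, 0.0029, 0.0516]
tool_rot: [-0.044, 0.999, 0.0, 0.0]
force: [-4.4, 1.2, 5.9]
finger_gap: 0.001
gripper_force: 2.9
```

Call:
step_arm --targets "0 0 -1 0; 0 0 -2 0; 0 0 -4 0; 0 0 -6 0; 0 0 -8 0; 0 0 -9 0; 0 0 -10 0; 0 0 -11 0; 0 0 -12 0; 0 0 -13 0; 0 0 -14 0; 0 0 -14 0"

```text
t: 10.4
tcp_pos: [0.4639, 0.0029, 0.066]
tool_rot: [-0.044, 0.999, -0.0, 0.003]
force: [-1.4, 2.7, 5.8]
finger_gap: -0.003
gripper_force: 2.8
```

Still about 6 N on the pad, so the last few mm go more slowly.

Call:
step_arm --targets "0 0 -0.5 0; 0 0 -1 0; 0 0 -1.5 0; 0 0 -2 0; 0 0 -2.5 0; 0 0 -3 0; 0 0 -3.5 0; 0 0 -4 0; 0 0 -5 0; 0 0 -6 0; 0 0 -7 0; 0 0 -8 0"

```text
t: 11.6
tcp_pos: [0.4615, 0.0028, 0.0734]
tool_rot: [-0.045, 0.999, -0.0, -0.0]
force: [-0.2, -0.0, 0.3]
finger_gap: 0.003
gripper_force: 0.0
```

Call:
step_arm --targets "0 0 -1 0; 0 0 -2 0; 0 0 -4 0; 0 0 -8 0; 0 0 -15 0; 0 0 -25 0; 0 0 -40 0; 0 0 -60 0; 0 0 -75 0; 0 0 -80 0; 0 0 -80 0; 0 0 -80 0"

```text
t: 12.8
tcp_pos: [0.4612, 0.0029, 0.1532]
tool_rot: [-0.044, 0.999, 0.0, -0.0]
force: [0.2, -0.2, -0.2]
finger_gap: -0.001
gripper_force: 0.0
```

Run:
```python
import w
from h import *
im=[]
for c,(u,v) in [("top",(235,145)),("scene",(230,130))]:
    a=manip.snapshot(c)[v:v+120,u:u+120,::-1];im.append(cv2.resize(a,(400,400),interpolation=cv2.INTER_CUBIC))
cv2.imwrite("pics/c5.png",np.hstack(im))
```

```text
12.8 [0.4612 0.0029 0.1532] [[-0.996, -0.089, -0.0], [-0.089, 0.996, 0.0], [0.0, 0.0, -1.0]] [ 0.18 -0.16 -0.17] -0.0010246533833307811 [-0.24  0.44  1.91 -0.    0.79 -1.9 ]
to pad [-2.30519274e+00 -7.64352623e-02  8.61811183e+01]
```

View pics/c5.png

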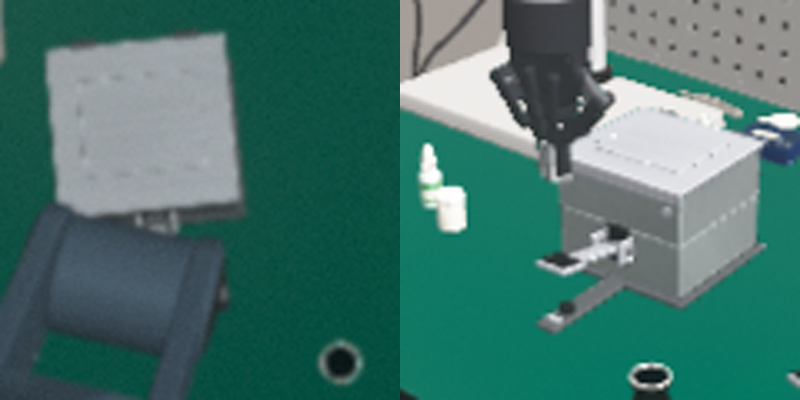

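The lid is shut and the lever pad is back up at crop (560,261). The tool is clear at 153 mm with no force on it, and the loose things haven't moved. I'll hand the job in.

```bash
python3 -c "
from station import manip
print(manip.sign_off())"
```

```text
the job is handed in; nothing more can be done
None
```

The job is handed in, though no verdict came back: the wide bin's lid was held fully open by its lever for over two seconds, eased shut slowly, and the arm moved clear. In the last pictures the lid is shut and the vial, loupe and dropper are where they were. The nut and the narrow bin were outside those last views, but the arm never went near them.

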